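Set the tilting board stage to 30 degrees on its spacer block

ROBOT

A 6-joint arm with a two-finger parallel gripper is mounted at the origin on the work surface. World frame = base frame: x ahead of the robot, y to its left, z up, the work surface at z = 0. Lengths are in m, angles in rad, forces in N, time in s.
With the tool pointing down it reaches from about 0.325 to 0.75 m from the base axis. Payload 7.6 kg.
Tool frame: the origin (TCP) lies at the very end of the fingers, on their centre line; the grasp point (between the pads) lies 19 mm behind it (hold_point_z is the distance from the TCP to the grasp point, in m); z points along the fingers, y is the direction in which the jaws open and shut (so a half turn about z gives the same grasp; the last joint's range is limited). The gripper opens to 85 mm and grips with 20 to 120 N. Pads are 22 mm wide; open, the fingers measure 114 mm over their backs; the gripper's body (76 mm by 85 mm) begins 54 mm behind the grasp point. The pads swing forward as they close: fully open they stand 13 mm farther back than shut.
Start: joints at [1.048, 0.052, 1.401, -0, 1.689, -0.07], TCP at [0.23, 0.472, 0.194] pointing down, gripper open.
Joint ranges: [-2.9, 2.9], [-0.91, 2.17], [0.12, 2.37], [-1.06, 4.2], [0.26, 2.73], [-2.93, 2.93]. Speed limits (rad/s): [2.57, 2.57, 3.01, 3.14, 3.14, 3.14].

INTERFACE

Orientations are given as a unit quaternion [w, x, y, z].
In Python, from station import * gives the robot as it stands. The module is installed in compiled form; this text tells all that it offers. Calls block until the motion is done:
- move_pose(position, orientation): joint-space move of the TCP to a pose.
- movel(position, rotation=None, feed=0.15, f_stop=None): straight line of the TCP; rotation=None keeps the orientation; feed is the mean speed in m/s. With f_stop (N) it stops when the force on the tool has changed by that much, and returns True; else False.
- set_joints(angles): joint-space move.
- grip(opening): finger opening in m; the grip force is fixed at half the most; returns when the fingers have stopped.
- wait(seconds).
- solve_ik(position, orientation): joint angles nearest the present ones, or None.
- sense(): the state.
- camera(name): name is "side" or "top"; returns a dict with "image" (384x512x3 uint8, red, green, blue), "K" (3x3 intrinsics, pixels), "world_from_camera" (4x4, takes a point from camera to world coordinates). Camera axes: x right, y down, z forward; pixel columns grow to the right and rows downward; lengths in m; the calibration is good to about 2 mm. A picture is of the moment at which its call begins. There is no depth.
A pose or a line that the arm cannot do raises Unreachable and nothing moves.
- close_job(): hands the job in, once; it reports no verdict.
The state is a dict: "time": time; "joint_positions": joint angles; "qvel": joint speeds; "joint_torque": joint torques, N m; "tool_pos": TCP position; "tcp_rot": TCP orientation; "ft_force": force on the tool from outside, world axes, zero at the start; "moment": the same for the moment, N m; "finger_gap": finger opening in m.
Only numpy, scipy, OpenCV 4.12 (cv2) and the standard library are available. Lean on these libraries where they do the work, as an engineer would, in place of code of your own. Each camera call takes 0.05 s, during which the arm holds its last target.

TASK

Set the tilting circuit-board stage to 30 degrees for the microscope: stand the tall red spacer block upright on the white square of the stage's base, let go of it, then push the raised plate over so that it comes down and rests with its roller on top of the block. Leave the short green spacer block where it stands.

Things in the scene. Friction and masses are not known exactly. Their poses are not given: they have to be found in the camera images.
- seat (a point): Centre of the white 44 mm square on top of the tilting stage's fixed base (dark steel, 190 x 120 x 12 mm, on the bench: this point is 12 mm above it). Axes: x along the base away from the hinge, y parallel to the hinge axis, z up. The hinge axis lies 104 mm from here in -x and 8 mm higher. The base reaches 61 mm in +x, 129 mm in -x and 60 mm each way in y.
- tilt_plate (a joint): Angle of the hinged plate, rad: 0 flat over the base, pi/2 upright, stop at 1.80; starts raised at 1.45 to 1.68. A 16 mm steel roller is fixed under it, centred 120 mm from the hinge axis: sine of angle = block height / 120 mm. Stiff damped hinge: above 1.25 rad it stays as left (1 to 2 N at the strip moves it slowly); below 0.95 it sinks slowly by itself, until the roller rests on something.
- strip (a point): Centre of the bare black strip (20 x 90 mm) to push on, at the plate's free end, on its top side, which faces away from the seat when raised. 146 mm from the hinge axis and 12 mm off the plane through it; the plate ends 9 mm further. The plate is aluminium, 90 mm wide, 6 mm thick; nearer the hinge this side carries a green circuit board with brass clamps 4 mm proud.
- block_tall: The tall spacer block: red painted metal, 36 x 36 mm and 60 mm high, about 0.2 kg, standing upright on the bench. Origin at the centre of its underside, z up, x and y square to its sides.
- block_short: The short spacer block, not to be used: green, 36 x 36 mm and 30 mm high, standing on the bench. Origin at the centre of its underside.
There are look-alikes about, which are no part of the job. Several things look just like the block_tall: the one meant starts farthest to the robot's left.

How it is judged:
On the way:
1. the red block stands upright on the white square, let go, with the plate still raised (horizontal distance between block_tall and seat below 0.015 m and z of block_tall in the frame of seat between -0.004 and 0.004 m and angle between block_tall's own z axis and vertical below 0.1 rad and contact force between the fingers and block_tall below 0.1 N and value of joint tilt_plate above 1 rad), for 0.2 s.
At the end, for the whole second after the job is handed in: The tall red block stands upright (within 0.1 rad) on the base, its centre within 15 mm of the centre of the white square, and the plate rests still on it at 30 degrees (joint between 0.48 and 0.57 rad), both let go (horizontal distance between block_tall and seat below 0.015 m and z of block_tall in the frame of seat between -0.004 and 0.004 m and angle between block_tall's own z axis and vertical below 0.1 rad and value of joint tilt_plate between 0.48 and 0.57 rad and velocity of joint tilt_plate between -0.03 and 0.03 rad/s and linear speed of block_tall below 0.02 m/s); the robot touches nothing.
It fails at once if the short green block is moved more than 20 mm (distance of block_short from where it was at the start of the episode above 0.02 m).
It also fails if it takes over 51 s, if anything falls off the work surface, if the arm or the gripper's body presses on something with over 40 N, if the wrist force passes 120 N, or if a joint passes its speed limit or range.

## Working session

There is one attempt and no reset: what is moved stays moved. The work goes in short steps, each a Python script; the robot and the scene stay as the last script left them, time stands still between calls to the robot, and variables do not carry over. Pictures are saved under pics/ and viewed, and the job is handed in when it is done.

```bash
mkdir -p pics
python3 - <<'E'
from station import *
import cv2,numpy as np
for n in("side","top"):
    c=camera(n); cv2.imwrite(f"pics/{n}0.png",c["image"][:,:,::-1]); print(n,c["K"].tolist(),np.round(c["world_from_camera"],4).tolist())
s=sense();print(s["time"],s["tcp_rot"],s["finger_gap"],s["ft_force"])
E
```

```text
side [[430.7787721018605, 0.0, 248.46157897679925], [0.0, 430.7787721018605, 199.46412624294882], [0.0, 0.0, 1.0]] [[-0.9643, -0.2122, 0.1586, 0.387], [-0.2644, 0.7324, -0.6274, 0.6055], [0.017, -0.647, -0.7623, 0.7507], [0.0, 0.0, 0.0, 1.0]]
top [[355.00985775872954, 0.0, 257.88458885493884], [0.0, 355.00985775872954, 191.92985784673573], [0.0, 0.0, 1.0]] [[-0.0219, -0.9833, 0.1805, 0.3886], [-0.9997, 0.0229, 0.0036, 0.0292], [-0.0077, -0.1804, -0.9836, 0.7574], [0.0, 0.0, 0.0, 1.0]]
0.1 [-1.86856305e-04  2.24472316e-01  9.74480248e-01 -6.25846800e-04] 0.08539461613603033 [ 0.41438125 -0.54616909  0.4928659 ]
```

View pics/side0.png

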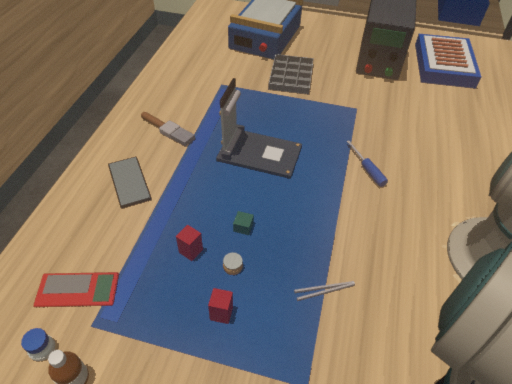

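View pics/top0.png

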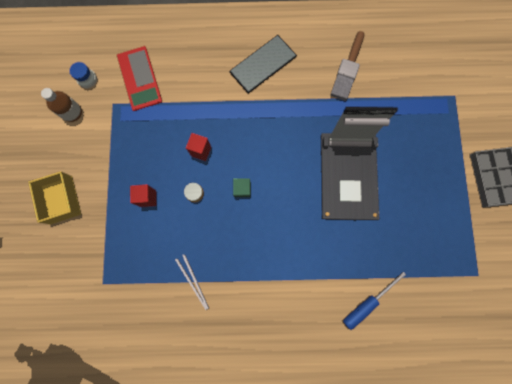

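Both views show the red blocks: top (141,195) and (198,147), side (221,305) and (190,243). The one farthest left (+y) is top (141,195) / side (221,305). The green block is at top (242,187), and the white square at top (350,191) / side (273,154). The plate is raised with its strip side facing +x.

```bash
cat > h.py <<'E'
import cv2,numpy as np
def ray(c,px,z):
    K=c["K"];T=c["world_from_camera"]
    d=T[:3,:3]@np.linalg.inv(K)@np.array([px[0],px[1],1.]); o=T[:3,3]
    return o+d*(z-o[2])/d[2]
def proj(c,p):
    T=c["world_from_camera"]; q=c["K"]@(T[:3,:3].T@(np.asarray(p,float)-T[:3,3])); return q[:2]/q[2]
def blobs(m,amin=40):
    n,l,s,ce=cv2.connectedComponentsWithStats(m.astype(np.uint8))
    return [(s[i,4],np.round(ce[i],1),s[i,:4],l==i) for i in range(1,n) if s[i,4]>=amin]
E
python3 - <<'E'
from station import *
from h import *
for n in("side","top"):
    c=camera(n); im=c["image"]; hsv=cv2.cvtColor(im,cv2.COLOR_RGB2HSV)
    H,S,V=[hsv[...,i].astype(int) for i in range(3)]
    print(n)
    red=((H<8)|(H>172))&(S>140)&(V>70)
    for a,ce,b,m in blobs(red):
        print("red",a,ce,b)
        vs=V[m]; t,_=cv2.threshold(vs.astype(np.uint8),0,255,cv2.THRESH_OTSU)
        for a2,c2,b2,m2 in blobs(m&(V>t),30):
            r=cv2.minAreaRect(np.argwhere(m2)[:,::-1].astype(np.float32)); cor=cv2.boxPoints(r)
            print("  topface",a2,c2,ray(c,c2,.06).round(4),[ray(c,p,.06)[:2].round(4).tolist() for p in cor])
    g=(H>50)&(H<90)&(S>90)
    for a,ce,b,m in blobs(g): print("green",a,ce,ray(c,ce,.015).round(3))
    w=(S<50)&(V>150)
    for a,ce,b,m in blobs(w): 
        if 100<a<700:
            r=cv2.minAreaRect(np.argwhere(m)[:,::-1].astype(np.float32)); cor=cv2.boxPoints(r)
            print("white",a,ce,ray(c,ce,.012).round(4),[ray(c,p,.012)[:2].round(4).tolist() for p in cor])
    x,y,z=(((285,80,130,150) if n=="top" else (205,70,120,120))+(0,))[:3]
    w_=130 if n=="top" else 120; h_=150 if n=="top" else 120
    cv2.imwrite(f"pics/{n}_stage.png",cv2.resize(im[y:y+h_,x:x+w_,::-1],None,fx=4,fy=4,interpolation=cv2.INTER_CUBIC))
    bx,by=(120,125) if n=="top" else (165,205)
    cv2.imwrite(f"pics/{n}_blk.png",cv2.resize(im[by:by+130,bx:bx+140,::-1],None,fx=4,fy=4,interpolation=cv2.INTER_CUBIC))
E
```

```text
side
red 44 [262.8  46.6] [259  43   8   8]
red 51 [368.   67.9] [365  64   7   9]
red 281 [187.8 235.1] [176 225  25  21]
  topface 255 [188.  234.5] [0.6208 0.157  0.06  ] [[0.6421, 0.1668], [0.6283, 0.1284], [0.5995, 0.1471], [0.6137, 0.1843]]
red 1255 [ 73.3 293.6] [ 34 272  84  35]
  topface 1105 [ 71.2 293.2] [0.7735 0.3328 0.06  ] [[0.8598, 0.3159], [0.7176, 0.2721], [0.6877, 0.3297], [0.8227, 0.3709]]
red 377 [220.1 299.1] [209 289  23  21]
  topface 351 [220.1 298.6] [0.5182 0.2713 0.06  ] [[0.534, 0.2889], [0.5386, 0.2546], [0.5024, 0.253], [0.499, 0.2871]]
white 593 [448.3  55.8] [ 0.0881 -0.758   0.012 ] [[0.1725, -0.669], [0.1641, -0.8722], [-0.0118, -0.8876], [0.0116, -0.6854]]
white 134 [168.9 126.7] [ 0.8064 -0.1852  0.012 ] [[0.8291, -0.1759], [0.8144, -0.2232], [0.7841, -0.1964], [0.7992, -0.1506]]
white 218 [272.6 153. ] [ 0.5232 -0.1649  0.012 ] [[0.5456, -0.1446], [0.549, -0.1888], [0.5008, -0.1854], [0.4987, -0.1416]]
white 227 [232.4 260.4] [0.5293 0.1612 0.012 ] [[0.5507, 0.149], [0.5175, 0.1395], [0.5078, 0.1734], [0.5402, 0.1826]]
white 528 [501.7 285.8] [0.
[... 743 characters left out ...]
02 0.06  ] [[0.5367, 0.2884], [0.5359, 0.2541], [0.5013, 0.253], [0.5021, 0.2869]]
white 232 [348.5  67.9] [ 0.8074 -0.1806  0.012 ] [[0.7984, -0.157], [0.8309, -0.1691], [0.8167, -0.2045], [0.7845, -0.1921]]
white 106 [370.2 120. ] [ 0.6812 -0.22    0.012 ] [[0.6845, -0.1822], [0.6826, -0.2594], [0.6779, -0.259], [0.6798, -0.1819]]
white 432 [349.9 190.2] [ 0.5245 -0.1643  0.012 ] [[0.5472, -0.1447], [0.5462, -0.1875], [0.5029, -0.1843], [0.5039, -0.1419]]
white 246 [192.4 191. ] [0.5306 0.1719 0.012 ] [[0.5485, 0.1901], [0.5477, 0.1536], [0.5128, 0.1533], [0.5137, 0.1896]]
white 256 [192.6 282. ] [0.3414 0.1693 0.012 ] [[0.3879, 0.2071], [0.3981, 0.1894], [0.297, 0.1269], [0.2872, 0.1444]]
```

View pics/side_stage.png

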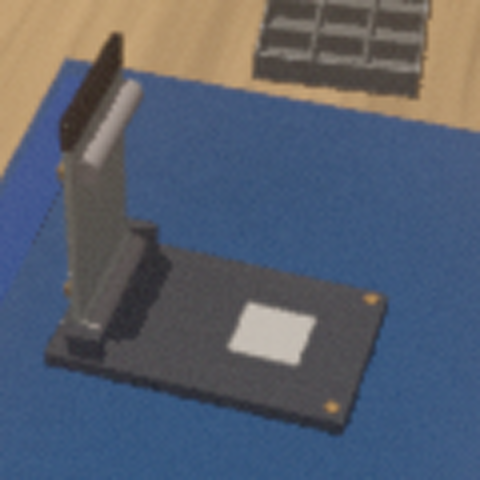

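View pics/top_stage.png

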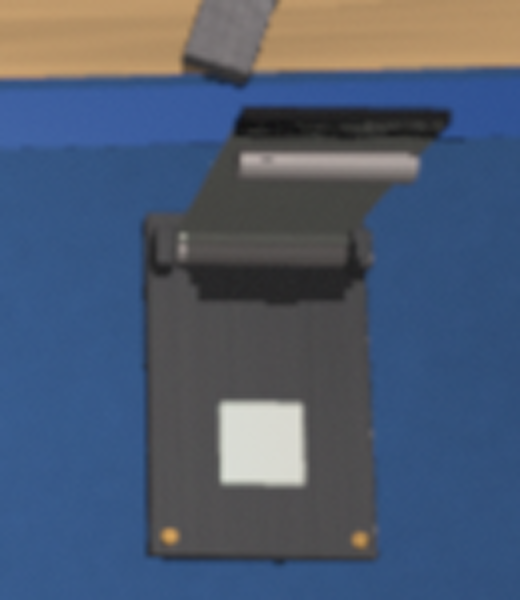

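View pics/top_blk.png

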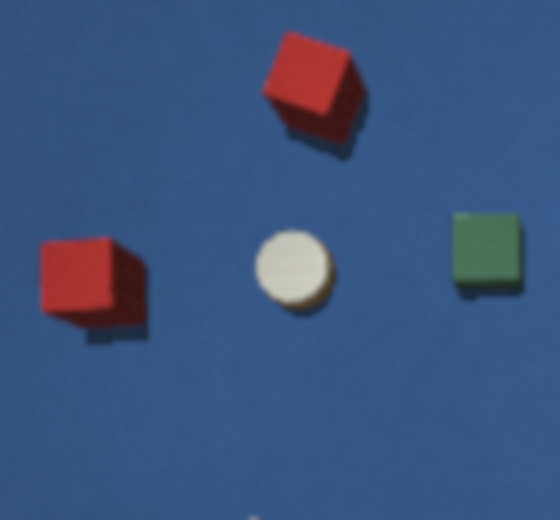

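Measurements agree across views within about 1.5 mm: block at (0.519, 0.2705), seat at (0.524, -0.1645). The sizes come out close to 36 mm and 44 mm, and hinge yaw is about -2.5°. Next is the grasp.

```bash
cat >> h.py <<'E'
def down(th): 
    t=np.radians(th); return [0.,-np.sin(t),np.cos(t),0.]
def st(s): print(round(s["time"],2),np.round(s["tool_pos"],4),np.round(s["ft_force"],2),round(s["finger_gap"],4))
E
python3 - <<'E'
from station import *
from h import *
x,y=.519,.2705
move_pose([x,y,.15],down(0)); st(sense())
print(movel([x,y,.020],feed=.1,f_stop=8)); st(sense())
grip(.02); st(sense())
movel([x,y,.15],feed=.12); st(sense())
c=camera("side"); cv2.imwrite("pics/grasp.png",c["image"][:,:,::-1])
E
```

```text
1.53 [0.5186 0.2713 0.1502] [-0.84  0.21 -0.34] 0.0852
False
2.98 [0.5195 0.2707 0.0209] [-0.02  0.52 -0.49] 0.0852
3.57 [0.5193 0.2708 0.0207] [-0.64  0.84  4.82] 0.0322
4.8 [0.5185 0.2703 0.1488] [ 0.91 -0.36 -2.09] 0.032
```

View pics/grasp.png

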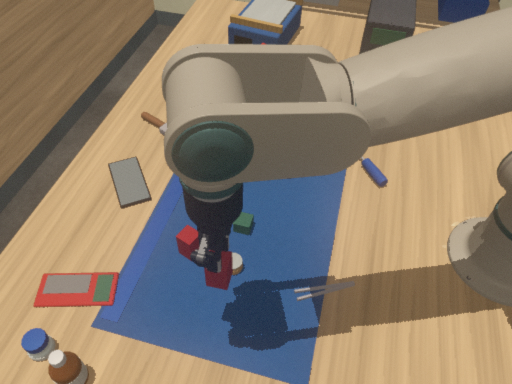

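The red block is lifted upright between the fingers (side px about (218,270)). The 32 mm gap against the 36 mm block suggests pads that give. Carry it over and place it.

Run:
```python
from station import *
from h import *
x,y=.524,-.1645
movel([.519,.2705,.17],feed=.15)
move_pose([x,y,.17],down(-2.5)); st(sense())
movel([x,y,.075],feed=.12); st(sense())
for n in("side","top"):
    c=camera(n); cv2.imwrite(f"pics/pre_{n}.png",c["image"][:,:,::-1])
```

```text
6.73 [ 0.5243 -0.1636  0.1699] [-0.07  0.64 -2.13] 0.0314
7.67 [ 0.5246 -0.1647  0.076 ] [-0.01 -0.35 -2.07] 0.0317
```

View pics/pre_side.png

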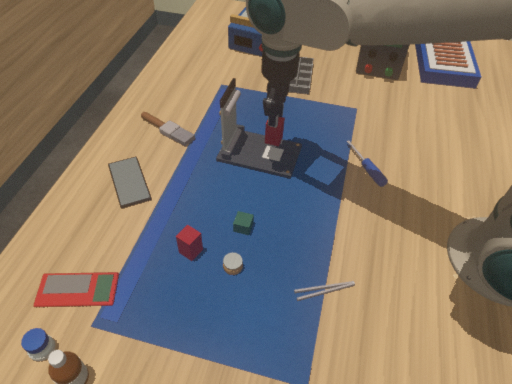

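View pics/pre_top.png

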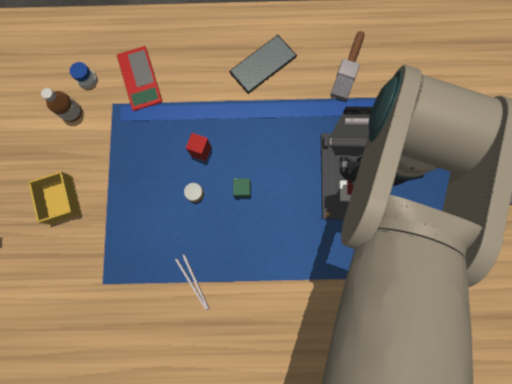

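The block hangs over the white square (side px (275,130)), the gripper is clear of the plate, and the green block hasn't moved. Lower it and let go.

Run:
```python
from station import *
from h import *
x,y=.524,-.1645
movel([x,y,.040],feed=.08); st(sense())
print(movel([x,y,.030],feed=.02,f_stop=5)); st(sense())
wait(.1); grip(.085); st(sense())
movel([x,y,.21],feed=.12); st(sense())
move_pose([.42,.0,.3],down(-2.5))
for n in("side","top"):
    c=camera(n); im=c["image"]; cv2.imwrite(f"pics/pl_{n}.png",im[:,:,::-1])
    hsv=cv2.cvtColor(im,cv2.COLOR_RGB2HSV); H,S,V=[hsv[...,i].astype(int) for i in range(3)]
    for a,ce,b,m in blobs(((H<8)|(H>172))&(S>140)&(V>70)):
        print(n,a,ce,ray(c,ce,.072).round(4))
    print("exp top",proj(c,[x,y,.072]).round(1))
```

```text
8.36 [ 0.5239 -0.1645  0.0397] [ 0.99  0.26 -2.61] 0.0316
True
8.78 [ 0.5245 -0.1645  0.0328] [-0.38  1.21  4.22] 0.0316
9.45 [ 0.5234 -0.1642  0.0314] [ 0.55 -0.93  0.15] 0.0847
11.09 [ 0.5237 -0.1644  0.2091] [-0.54 -0.27  0.33] 0.0851
side 43 [262.8  46.6] [ 0.6444 -0.5374  0.072 ]
side 56 [367.9  67.8] [ 0.3338 -0.5153  0.072 ]
side 262 [273.1 141. ] [ 0.5203 -0.1421  0.072 ]
side 283 [187.7 235.3] [0.6167 0.1667 0.072 ]
side 1244 [ 73.3 293.7] [0.7628 0.3374 0.072 ]
exp top [273.7 134.6]
top 838 [135.6  77.8] [0.7629 0.2821 0.072 ]
exp top [357.5 184.8]
```

View pics/pl_side.png

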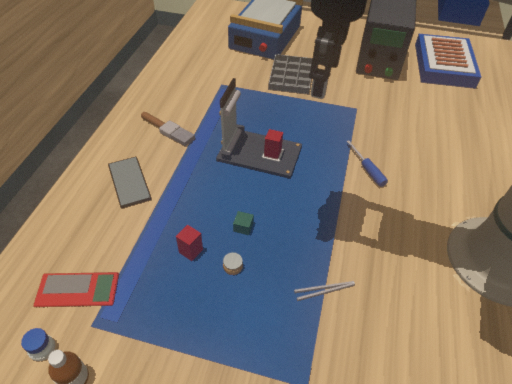

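View pics/pl_top.png

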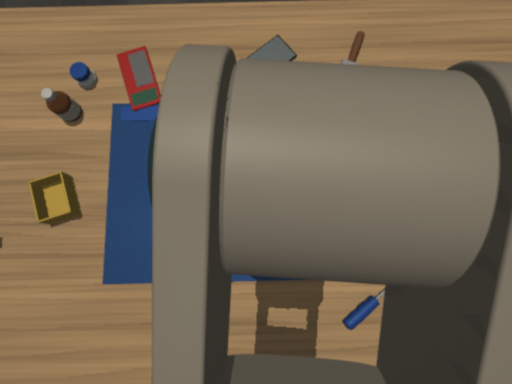

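Side view: the block stands upright and centred on the white square (px (273,143)), with white border visible around it. The plate is still raised; the arm hides the stage from the top camera here. Now I'll estimate the plate angle and check that the push poses are reachable.

```bash
cat >> h.py <<'E'
S0=np.array([.524,-.1645,.012]); TH=np.radians(-2.5)
U=np.array([-np.sin(TH),np.cos(TH),0]); XS=np.array([-np.cos(TH),-np.sin(TH),0]); Hh=S0-.104*XS+[0,0,.008]
def pt(phi,r,off,w=0): # off along top-side normal
    return Hh+r*(np.cos(phi)*XS+np.sin(phi)*np.array([0,0,1]))+off*(-np.sin(phi)*XS+np.cos(phi)*np.array([0,0,1]))+w*U
E
python3 - <<'E'
from station import *
from h import *
c=camera("side"); im=c["image"][:,:,::-1]
cr=cv2.resize(im[65:185,200:310],None,fx=5,fy=5,interpolation=cv2.INTER_CUBIC)
for phi,col in((1.45,(0,255,255)),(1.57,(0,255,0)),(1.68,(255,0,255))):
    for w in(-.045,.045):
        for r in(.136,.155):
            p=(proj(c,pt(phi,r,.012,w))-[200,65])*5+2; cv2.circle(cr,tuple(int(v) for v in p),4,col,-1)
cv2.imwrite("pics/ang.png",cr)
print(Hh, pt(1.57,.146,.012))
for q in ([.70,-.172,.25],[.70,-.172,.16],[.68,-.172,.16]): print(q,solve_ik(q,down(-2.5)))
E
```

```text
[ 0.62790102 -0.16903642  0.02      ] [ 0.63977344 -0.16955478  0.16600951]
[0.7, -0.172, 0.25] [-2.92154959e-01  6.71235237e-01  5.20535834e-01 -4.44089210e-16
  1.94982158e+00 -1.77568482e+00]
[0.7, -0.172, 0.16] [-2.92154959e-01  6.46161053e-01  7.34406883e-01 -4.44089210e-16
  1.76102472e+00 -1.77568482e+00]
[0.68, -0.172, 0.16] [-3.00377093e-01  5.80404341e-01  8.26492506e-01 -4.44089210e-16
  1.73469581e+00 -1.78390696e+00]
```

View pics/ang.png

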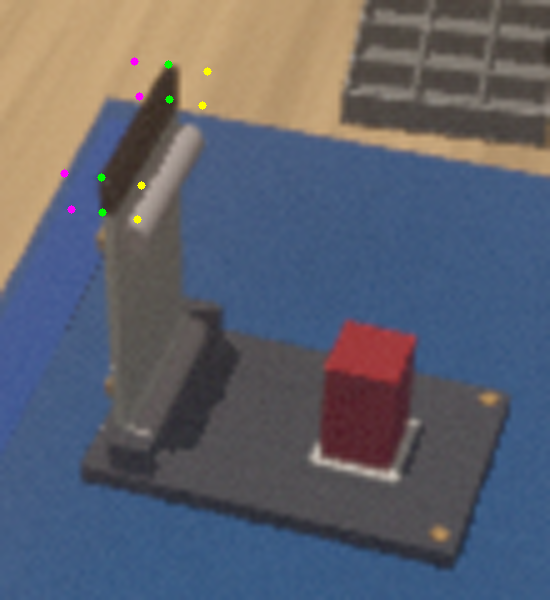

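The plate's top corners match the 1.57 rad markers (crop (168,65), (102,177)). Now push the strip with closed fingers from behind (+x), following the arc in short guarded steps.

Run:
```python
from station import *
from h import *
grip(0.0)
b=np.array([0,0,0.])-XS*.011
p=pt(1.57,.146,.012)+b-XS*.045
move_pose([p[0],p[1],.28],down(-2.5)); st(sense())
movel([p[0],p[1],p[2]],feed=.12,f_stop=6); st(sense())
for phi in np.arange(1.6,1.29,-.1):
    h=movel(list(pt(phi,.146,.012)+b),feed=.04,f_stop=12); st(sense())
    if h: print("stop",phi);break
for n in("side","top"):
    c=camera(n); cv2.imwrite(f"pics/ps_{n}.png",c["image"][:,:,::-1])
```

```text
14.11 [ 0.6956 -0.1714  0.2812] [-0.13  0.28  0.27] -0.0
15.21 [ 0.6961 -0.1721  0.1675] [ 0.36  0.31 -0.35] -0.0003
16.38 [ 0.6553 -0.1702  0.1655] [ 0.02 -0.74 -1.06] -0.0002
16.89 [ 0.6404 -0.1696  0.1668] [0.11 0.64 0.09] -0.0004
17.41 [ 0.6258 -0.169   0.1661] [-0.1  -0.42  0.45] -0.0002
17.93 [ 0.6113 -0.1683  0.1641] [ 0.05 -1.06 -0.09] 0.0
```

View pics/ps_side.png

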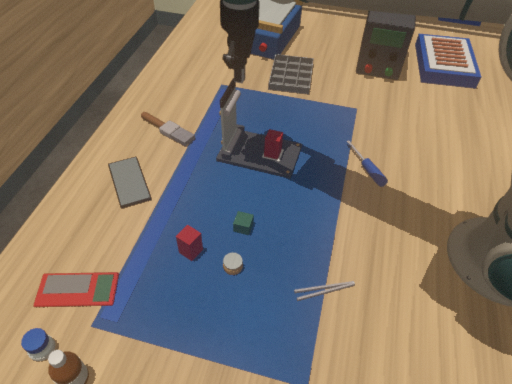

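Run:
```python
from h import *
im=cv2.imread("pics/ps_side.png"); cv2.imwrite("pics/ps_z.png",cv2.resize(im[45:185,190:310],None,fx=5,fy=5,interpolation=cv2.INTER_CUBIC)[:600])
```

```text
(no output)
```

View pics/ps_z.png

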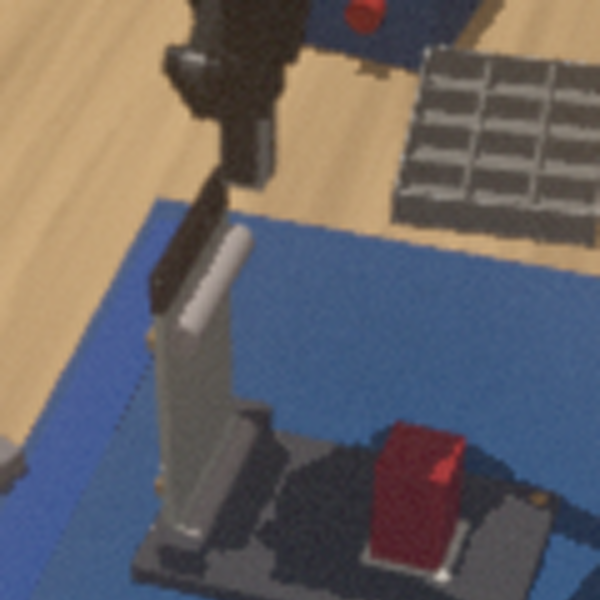

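Run:
```python
from station import *
from h import *
c=camera("side"); s=sense(); print(s["tool_pos"],proj(c,s["tool_pos"]))
for z in (.164,.19): 
  for y in(-.168,-.21): print(z,y,proj(c,[.611,y,z]))
for w in(-.045,0,.045): print(w,proj(c,pt(1.57,.155,.012,w)),proj(c,pt(1.57,.155,0.,w)))
c=camera("top"); cv2.imwrite("pics/ps_t2.png",cv2.resize(c["image"][40:240,270:450,::-1],None,fx=3,fy=3)); print("top",proj(c,s["tool_pos"]))
```

```text
[ 0.61153948 -0.16830747  0.16392745] [238.72483661  95.04291241]
0.164 -0.168 [238.91732425  95.13715616]
0.164 -0.21 [243.97951739  84.57707345]
0.19 -0.168 [238.91811769  85.31589951]
0.19 -0.21 [244.08323161  74.80660665]
-0.045 [233.36180916  77.43639305] [238.29298225  78.43774752]
0 [226.77710585  88.41827446] [231.83591882  89.47397797]
0.045 [219.80049082 100.05378106] [224.99362724 101.16862949]
top [370.15444928 125.41780127]
```

View pics/ps_t2.png

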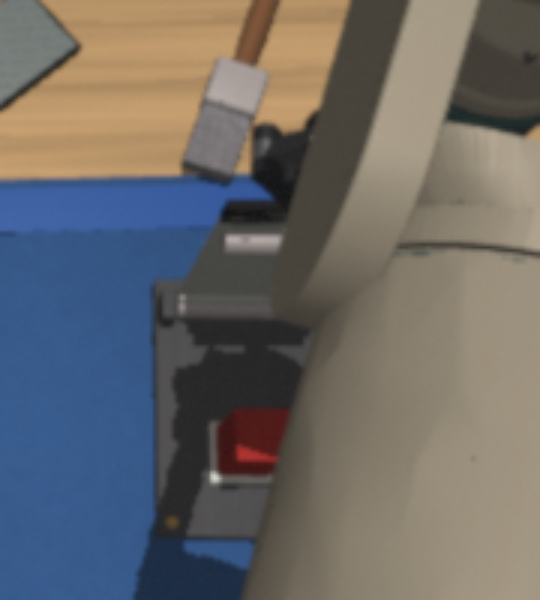

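Run:
```python
from station import *
from h import *
c=camera("side"); s=sense(); print(s["tcp_rot"],s["joint_positions"],s["ft_force"])
im=c["image"][0:120,180:300,::-1]
im=cv2.convertScaleAbs(cv2.resize(im,None,fx=5,fy=5,interpolation=cv2.INTER_CUBIC),alpha=2.2,beta=10)
for z in(0,.019,.05,.1):
    p=(proj(c,s["tool_pos"]+[0,0,z])-[180,0])*5; cv2.circle(im,tuple(int(v) for v in p),4,(0,255,0),-1)
cv2.imwrite("pics/z3.png",im)
```

```text
[ 2.07666599e-05  4.36041763e-02  9.99048885e-01 -3.78806728e-06] [-3.26818447e-01  3.72812109e-01  1.09274663e+00  4.35538590e-06
  1.67599192e+00 -1.81037830e+00] [-0.0401852   0.79164921  0.04429571]
```

View pics/z3.png

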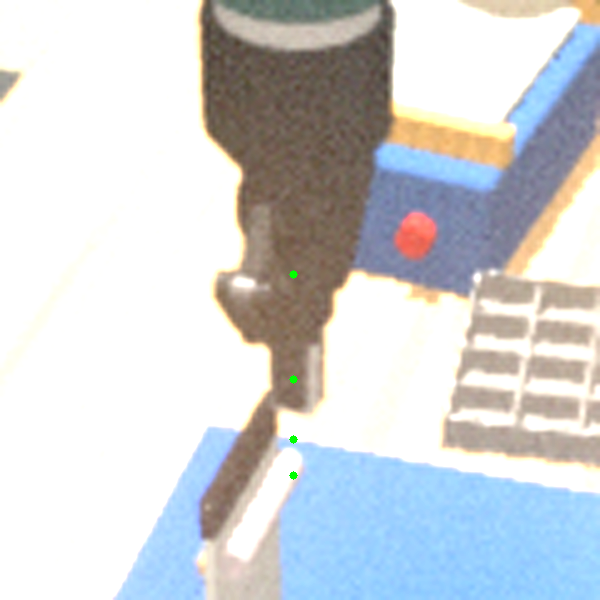

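The plate hasn't moved and there was no contact force, so the fingers passed over its top. The visible tip (side px (239,82)) is about 13 px above the projected TCP. I'll compare the earlier frames to quantify this.

Run:
```python
from station import *
from h import *
c=camera("side")
out=[]
for f,t,(x0,y0) in(("pics/pre_side.png",np.array([.5246,-.1647,.076]),(220,40)),("pics/grasp.png",np.array([.5185,.2703,.1488]),(160,180))):
    im=cv2.imread(f)[y0:y0+120,x0:x0+80]
    im=cv2.convertScaleAbs(cv2.resize(im,None,fx=5,fy=5,interpolation=cv2.INTER_CUBIC),alpha=2.,beta=5)
    for z,col in((-.021,(0,255,255)),(0,(0,255,0)),(.019,(255,255,0)),(.039,(255,0,255))):
        p=(proj(c,t+[0,0,z])-[x0,y0])*5; cv2.circle(im,tuple(int(v) for v in p),4,col,-1)
    out.append(im)
cv2.imwrite("pics/z4.png",np.hstack(out))
```

```text
(no output)
```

View pics/z4.png

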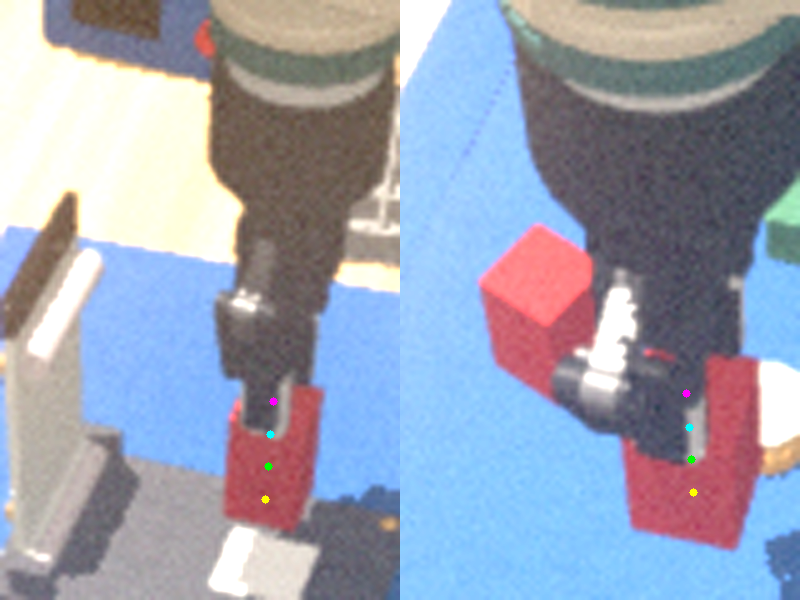

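Across the three frames the visible fingertips sit about 20–37 mm above the projected TCP. I'd rather measure this than guess, so I'll touch the plate's top edge from above. It's upright, with a known height of 0.175 m.

Run:
```python
from station import *
from h import *
y=-.1695
movel([.611,y,.185],feed=.15); movel([.634,y,.185],feed=.1); st(sense())
print(movel([.634,y,.125],feed=.03,f_stop=4)); st(sense())
for n in("side",):
    c=camera(n); cv2.imwrite("pics/touch.png",cv2.resize(c["image"][40:180,180:320,::-1],None,fx=4,fy=4,interpolation=cv2.INTER_CUBIC))
```

```text
18.9 [ 0.6337 -0.1693  0.1838] [ 0.11 -0.16 -0.78] -0.0001
True
20.32 [ 0.6342 -0.1695  0.1376] [ 0.7  -0.88  5.29] -0.0001
```

View pics/touch.png

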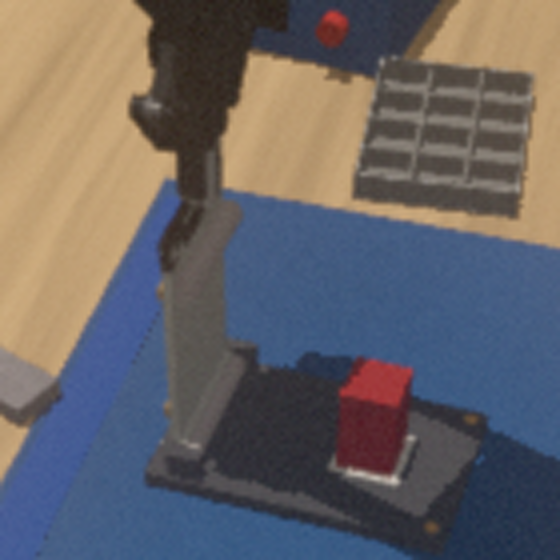

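The touch came at TCP z = 0.1376 on the 0.175 m edge, so the real fingertip is about 37 mm above the nominal TCP, which agrees with the images. I'll push again with that offset.

Run:
```python
from station import *
from h import *
b=-XS*.011-np.array([0,0,.037])
movel([.634,-.1695,.165],feed=.1)
p=pt(1.57,.146,.012)+b-XS*.045
movel([p[0],p[1],.165],feed=.15)
print(movel(list(p),feed=.1,f_stop=6)); st(sense())
for phi in np.arange(1.6,1.19,-.1):
    h=movel(list(pt(phi,.146,.012)+b),feed=.04,f_stop=12); st(sense())
    if h: print("stop",phi);break
c=camera("side"); cv2.imwrite("pics/p2.png",cv2.resize(c["image"][40:180,180:320,::-1],None,fx=4,fy=4,interpolation=cv2.INTER_CUBIC))
```

```text
False
21.88 [ 0.6954 -0.172   0.1292] [-0.43 -0.65  1.53] 0.0003
23.04 [ 0.6553 -0.1702  0.1285] [-0.37  0.95  0.27] -0.0001
23.56 [ 0.6403 -0.1696  0.1297] [ 0.6  -0.18  0.27] 0.0004
24.07 [ 0.6257 -0.169   0.129 ] [-0.31 -0.8   0.02] -0.0001
24.59 [ 0.6112 -0.1683  0.1269] [ 0.5  -1.04  0.33] -0.0002
25.11 [ 0.597  -0.1677  0.1234] [-0.34  1.07 -0.27] 0.0003
```

View pics/p2.png

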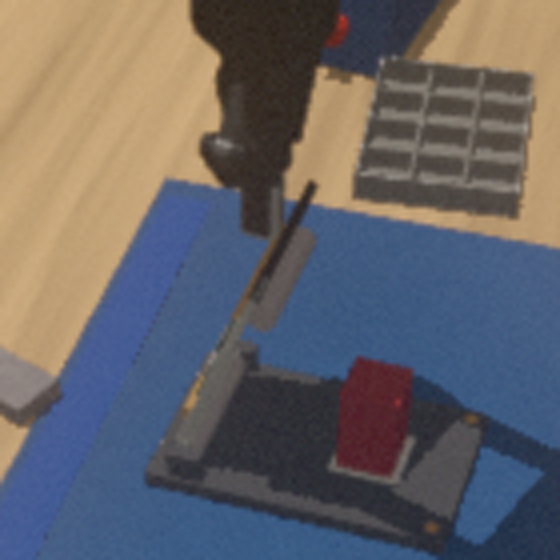

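The plate is following the fingers over. Continue to 0.85, lift clear and let it sink.

Run:
```python
from station import *
from h import *
b=-XS*.011-np.array([0,0,.037])
for phi in np.arange(1.1,.84,-.0833):
    h=movel(list(pt(phi,.146,.012)+b),feed=.04,f_stop=12); st(sense())
    if h: print("stop",phi);break
t=sense()["tool_pos"]
movel([t[0]+.02,t[1],t[2]+.12],feed=.15)
wait(1.5)
c=camera("side"); cv2.imwrite("pics/p3.png",cv2.resize(c["image"][40:180,180:320,::-1],None,fx=4,fy=4,interpolation=cv2.INTER_CUBIC)); st(sense())
```

```text
25.68 [ 0.5832 -0.1671  0.1185] [0.42 0.01 1.07] -0.0
26.13 [ 0.5721 -0.1666  0.1134] [-0.68  0.32  0.2 ] -0.0
26.59 [ 0.5615 -0.1661  0.1074] [ 0.01 -0.82  0.5 ] -0.0001
27.05 [ 0.5515 -0.1657  0.1005] [-0.37 -0.07  0.36] -0.0001
29.56 [ 0.5715 -0.1657  0.2205] [ 0.42  0.34 -0.62] 0.0
```

View pics/p3.png

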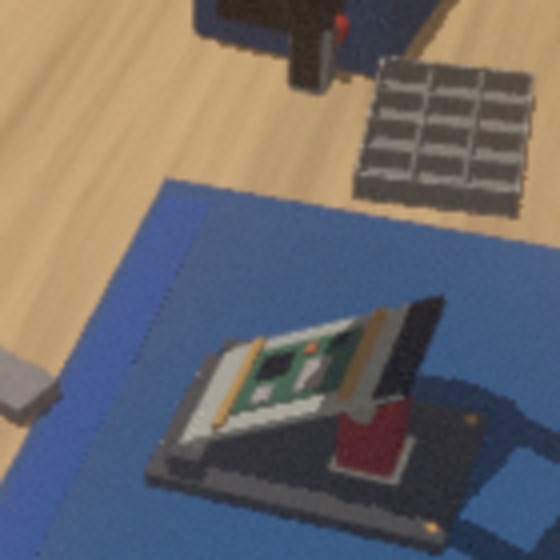

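The plate is already close to, or resting on, the block. Back the arm well away, wait, and check that it's still.

Run:
```python
from station import *
from h import *
move_pose([.40,.25,.3],down(0)); wait(2.)
a=camera("side")["image"]; wait(1.); c=camera("side"); im=c["image"]
cv2.imwrite("pics/f_side.png",cv2.resize(im[70:190,190:320,::-1],None,fx=5,fy=5,interpolation=cv2.INTER_CUBIC))
d=np.abs(a.astype(int)-im)[70:190,190:320]; print("diff mean/max",d.mean(),d.max())
x=cv2.imread("pics/f_side.png")
for phi,col in((.48,(0,255,255)),(.5236,(0,255,0)),(.57,(255,0,255))):
    for w in(-.045,.045): cv2.circle(x,tuple(int(v) for v in (proj(c,pt(phi,.155,.012,w))-[190,70])*5),4,col,-1)
for p in [S0+[sx*.018,sy*.018,0] for sx in(-1,1) for sy in(-1,1)]: cv2.circle(x,tuple(int(v) for v in (proj(c,p)-[190,70])*5),3,(255,255,0),-1)
cv2.imwrite("pics/f_side.png",x)
t=camera("top"); cv2.imwrite("pics/f_top.png",t["image"][:,:,::-1]); st(sense())
```

```text
diff mean/max 1.9977350427350427 18
34.38 [0.4  0.25 0.3 ] [-0.58 -0.16 -1.17] 0.0001
```

View pics/f_side.png

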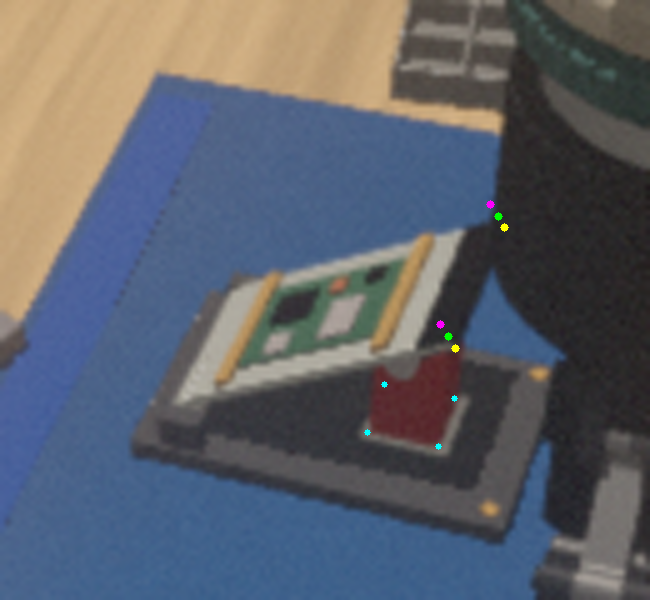

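View pics/f_top.png

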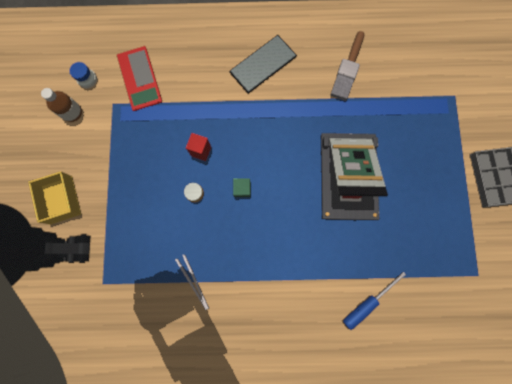

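The roller rests on the block (crop (402,362)). The block's base is within about 3 mm of the expected corners, nothing moves between frames, the green block is still at top px (242,187), and the arm is clear.

```bash
python3 -c "
from station import *
close_job()"
```

```text
the job is handed in; nothing more can be done
```

The job is handed in at about 34 s of the 51 s allowed. The tall red block farthest to the robot's left stands on the white square, released. The raised plate has been pushed over and rests with its roller on top of the block.

- **Block:** it stands upright, with its base about 1–3 mm from where the white square's centre puts it in the side view. I measured this from only the side view, because the arm and then the plate hid the block from the top camera.
- **Plate:** by eye in the side view, its end corner sits close to the expected marks, between the 0.48 and 0.52 rad ones. The roller is visibly on the block, which means 30 degrees by geometry. Two frames 1 s apart differ only by image noise.
- **Other things:** the green block was still at its starting pixel position, top view (242,187), and the arm was clear of everything.

Two things disagreed with what I expected:
- **Fingertip height:** the real tip of the shut fingers was about 37 mm above the nominal TCP, so my first push passed over the plate without touching it. I confirmed the offset by touching the plate's top edge, where the force reached about 5 N, then pushed again with the correction.
- **Grip opening:** it read 32 mm on the 36 mm block. The block held without slipping and was placed at the height expected.

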